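# Find the blind bore of a speaker-pole socket and hold it bore-up

## Robot

A 6-joint arm with a two-finger parallel gripper is mounted at the origin on the work surface. World frame = base frame: x ahead of the robot, y to its left, z up, the work surface at z = 0. Lengths are in m, angles in degrees, forces in N, time in s.
With the tool pointing down it reaches from about 0.35 to 0.875 m from the base axis. Payload 15.5 kg.
Tool frame: the origin (TCP) lies between the finger pads; the fingertips stand 25 mm ahead of it and the grasp point (between the pads) lies 6 mm ahead of it; z points along the fingers, y is the line along which they close (so a half turn about z gives the same grasp; the last joint's range is limited). The gripper opens to 85 mm and grips with 20 to 120 N. Pads are 22 mm wide; open, the fingers measure 114 mm over their backs; the gripper's body (76 mm by 85 mm) begins 54 mm behind the grasp point. The pads swing forward as they close: fully open they stand 13 mm farther back than shut.
Start: joints at [-76.461, 28.281, 77.091, -0, 74.628, -5.472], TCP at [0.204, -0.591, 0.256] pointing down, gripper open.
Joint ranges: [-166.48, 166.48], [-47.26, 123.95], [12.59, 153.08], [-70.14, 250.14], [6.76, 159.57], [-176.63, 176.63]. Speed limits (degrees/s): [108.29, 108.29, 147.25, 172.46, 172.46, 172.46].

## Interface

Orientations are given as a 3x3 rotation matrix whose columns are the frame's x, y, z axes.
In Python, from workcell import sense, vision, order, finder gives the robot as it stands.
- The arm moves only by the tool send_rows, never from a script. Its argument "plan" is a list of rows, each a list of 7 numbers: the shift along the world's x, y, z as a fraction of full scale, then the turn, a rotation vector about the world's x, y, z as a fraction of full scale, then the opening, from 0 (shut) to 1 (fully open). A call has 1 to 12 rows; each row is the pose to reach, as a shift and turn from the pose commanded when the call began; what a row does not reach only later rows make up. Full scale, the value 1, is 500 mm for a shift and 30 degrees for a turn. A row lasts 1/12 s, in which the tool goes at most 41.7 mm and 7.16 degrees, less where a joint would pass 70% of its speed; a pose out of reach is approached as far as the arm can. A call with a number of a shift or a turn outside -1 to 1 is refused whole. A call with a gripper value outside its range is refused whole. The fingers move at their own pace and stop on an object; "newtons" is the grip in N (left out, the last holds). Time passes only in rows, so rows that repeat a pose let the fingers close. It gives the time, the measured TCP pose, the force, the opening and the grip force at its end, in the units of the state.
- sense(): the state, without advancing time (a new reading comes with each control period).
- vision.read_camera(name): name is "scene" or "top" or "wrist"; returns a dict with "image" (384x512x3 uint8, red, green, blue), "fov_y" (degrees; the focal length in pixels is half the picture's height over the tangent of half this angle, whatever the lens; pixels are square), "cx", "cy" (the principal point, pixels), "distortion" ([k1, k2, p1, p2, k3] as OpenCV has them; the pictures are not rectified), "R" (3x3) and "t" (3): a world point X has camera coordinates R X + t; the wrist camera has in their place "mount" (4x4, takes a point from camera to tool coordinates, whose origin is the TCP and whose axes are the flange's). Camera axes: x right, y down, z forward; pixel columns grow to the right and rows downward; lengths in m; the calibration is good to about 2 mm. A picture is of the moment at which its call begins: read the wrist's pose just before it. There is no depth.
- order.finish_job(): hands the job in; it is judged then, once.
Trained networks look in the newest picture that a camera, given by its name, has taken for a name from the list of things; names that differ only in an ending like _2 or _b are one class to them, and where a whole thing is asked for, a point or a joint stands for the part that bears it (a point fixed in the world has none). Each returns a list of dicts, best first, with "conf" (0 to 1); they miss things now and then, are a little off and sometimes report something else, mostly with a low value. They report only what shows in the picture. A call takes as long as a camera call. They do not tell look-alikes from the thing itself.
- finder.cut_out(camera, query): "mask" (384x512 bool, what is visible of it) and "box" ([left, top, width, height] in pixels, round what is visible of it).
The state is a dict: "t": time; "qpos": joint angles; "joint_vel": joint speeds; "tau": joint torques, N m; "eef_pos": TCP position; "tcp_rot": TCP orientation; "ft_force": force on the tool from outside, world axes, zero at the start; "wrist_torque": the same for the moment, N m; "finger_gap": opening from 0.0 (shut) to 1.0 (fully open); "grasp_force": force on a finger pad.
Only numpy, scipy, OpenCV 4.12 (cv2) and the standard library are available. Lean on these libraries where they do the work, as an engineer would, in place of code of your own. Each camera call takes 0.05 s, during which the arm holds its last target. There are 200 camera calls.

## Task

Take either of the two short aluminium speaker-pole sockets that lie on their sides on the desk, feel which of its two ends is bored (the other is solid), and turn it so that the bore opens straight up. Finish while still holding it in the gripper, upright and still, in the air a good hand's breadth (at least 100 mm) clear of the desk and touching nothing else, so that I can drop the rubber pad into it. Leave the pad, disc case, phone and signal box where they are.

Things in the scene. Friction and masses are not known exactly. Their poses are not given: they have to be found in the camera images.
- socket_a_mid (a point): centre of one pole socket: bare eight-sided aluminium bar, 50 mm across flats, 60 mm long, about 0.26 kg, lying on a flat (this point is 25 mm above the desk). This point's x axis runs along its length: end faces at x = -30 and +30 mm. One end has a blind bore 38 mm wide, 40 mm deep (6 mm wall), the other is a flat solid face; this pose does not tell which
- socket_b_mid (a point): centre of the other pole socket: same shape, size and weight, this point's x axis along its length, its bored end likewise unknown; over 200 mm from the first. To feel either: a fingertip pushed lengthwise at the middle of an end goes in if it is bored; at a solid face it stops, or slides the socket along the desk (1 to 4 N is enough to slide it)
- cd_case: loose disc case lying flat, 125 x 142 x 10 mm; origin at the centre of its underside. To be left where it is
- phone: loose white phone lying flat, 145 x 70 x 9 mm; origin at the centre of its underside. To be left where it is
- di_box: loose blue metal signal box, 100 x 122 x 46 mm high, 0.55 kg; origin at the centre of its underside. To be left where it is
- mixer_front (a point): middle of the top front edge (50 mm above the desk, nearest the robot) of the mixing console fixed on the far side of the desk: grey box 200 mm deep, 496 mm wide along this point's y axis, its panel rising from 50 mm at the front to 90 mm at the rear, with knobs and faders
- pad: loose black rubber disc lying flat, 36 mm across, 8 mm thick; origin at the centre of its underside. To be left where it is
Not all that is in view belongs to the job. Leave any blue or orange look-alike of the part that bears socket_a_mid alone.

How it is judged (in metres and radians):
At the end, for the whole second after the job is handed in: One socket is held in the fingers, bore up, axis within 11 degrees of vertical, its middle over 125 mm above the desk, still, touching only the gripper. (In this rule the x axis of bodies socket_a and socket_b points out of the bore; that of the listed centre points may or may not.) (((angle between socket_a's own x axis and vertical below 0.2 rad and height (world z) of socket_a_mid above 0.125 m and contact force between the fingers and socket_a above 2 N and linear speed of socket_a below 0.03 m/s and contact force between socket_a and socket_b below 0.1 N and contact force between socket_a and mixer below 0.1 N and contact force between socket_a and di_box below 0.1 N) or (angle between socket_b's own x axis and vertical below 0.2 rad and height (world z) of socket_b_mid above 0.125 m and contact force between the fingers and socket_b above 2 N and linear speed of socket_b below 0.03 m/s and contact force between socket_b and socket_a below 0.1 N and contact force between socket_b and mixer below 0.1 N and contact force between socket_b and di_box below 0.1 N))); the arm keeps its last pose, push and grip.
It fails at once if the rubber pad is moved more than 30 mm (distance of pad from where it was at the start of the episode above 0.03 m).
It fails at once if the disc case is moved more than 30 mm (distance of cd_case from where it was at the start of the episode above 0.03 m).
It fails at once if the phone is moved more than 30 mm (distance of phone from where it was at the start of the episode above 0.03 m).
It fails at once if the signal box is moved more than 30 mm (distance of di_box from where it was at the start of the episode above 0.03 m).
It also fails if it takes over 45 s, if anything falls off the work surface, if the arm or the gripper's body presses on something with over 40 N, if the wrist force passes 120 N, or if a joint passes its speed limit or range.

## Working session

There is one attempt and no reset: what is moved stays moved. The work goes in short steps, Python scripts to look and compute and a tool call to move; the robot and the scene stay as the last step left them, time stands still between calls to the robot, and variables do not carry over. Pictures are saved under pics/ and viewed, at most 10 in all, crops included, and the job is handed in when it is done.

Besides the shell and the picture viewer there is one more tool, called after "Request:" in YAML: its name, and indented under it one key for each argument. send_rows: Moves the arm, as the interface text tells. Shift numbers are shares of 500 mm and turn numbers shares of 30 degrees, none past 1 either way. Its arguments: {"type":"object","properties":{"plan":{"type":"array"},"newtons":{"type":"number"}},"required":["plan"]}

```bash
mkdir -p pics
cat > h.py <<'E'
import numpy as np, cv2
from workcell import sense, vision, order, finder
def cam(n):
    s=sense(); c=vision.read_camera(n); h=c['image'].shape[0]
    f=h/2/np.tan(np.radians(c['fov_y']/2)); c['K']=np.array([[f,0,c['cx']],[0,f,c['cy']],[0,0,1.]])
    c['D']=np.array(c['distortion'],float)
    if 'mount' in c:
        T=np.eye(4);T[:3,:3]=s['tcp_rot'];T[:3,3]=s['eef_pos'];M=T@np.array(c['mount'])
        c['R']=M[:3,:3].T;c['t']=-c['R']@M[:3,3]
    c['R']=np.array(c['R']);c['t']=np.array(c['t'])
    return c
def toz(c,uv,z):
    p=cv2.undistortPoints(np.array(uv,float).reshape(-1,1,2),c['K'],c['D'])[:,0]
    d=np.c_[p,np.ones(len(p))]@c['R']; o=-c['R'].T@c['t']
    return o+d*((z-o[2])/d[:,2])[:,None]
def proj(c,X):
    return cv2.projectPoints(np.array(X,float).reshape(-1,1,3),cv2.Rodrigues(c['R'])[0],c['t'],c['K'],c['D'])[0][:,0]
def save(c,n): cv2.imwrite('pics/'+n,c['image'][:,:,::-1])
E
python3 - <<'E'
from h import *
ims=[]
for n in ['top','scene']:
    c=cam(n); ims.append(c['image'])
    print(n,-c['R'].T@c['t'])
    for q in ['socket_a_mid','pad','di_box','phone','cd_case']:
        for r in finder.cut_out(n,q)[:5]:
            m=r['mask'];
            if not m.any(): continue
            v,u=np.nonzero(m); z={'socket_a_mid':.025,'di_box':.03}.get(q,.005)
            print(q,round(r['conf'],2),r['box'],np.round(toz(c,[[u.mean(),v.mean()]],z)[0],3))
    cv2.imwrite(f'pics/{n}.png',cv2.resize(c['image'][:,:,::-1],(800,600),interpolation=cv2.INTER_CUBIC))
E
```

```text
top [0.31326805 0.07037625 1.42073492]
socket_a_mid 0.9 [303.9, 152.4, 25.6, 19.7] [ 0.627 -0.148  0.025]
socket_a_mid 0.73 [373.9, 154.9, 23.2, 23.6] [ 0.622 -0.361  0.025]
socket_a_mid 0.7 [337.8, 173.7, 23.9, 22.8] [ 0.558 -0.251  0.025]
pad 0.42 [255.6, 223.4, 6.5, 10.6] [0.423 0.023 0.005]
pad 0.15 [336.6, 173.7, 22.0, 22.0] [ 0.56  -0.256  0.005]
di_box 0.55 [72.1, 175.2, 45.5, 37.3] [0.533 0.523 0.03 ]
phone 0.84 [381.3, 246.0, 22.7, 23.9] [ 0.331 -0.379  0.005]
cd_case 0.73 [110.9, 245.5, 52.0, 50.8] [0.306 0.398 0.005]
scene [1.14360094 0.71816224 0.75650297]
socket_a_mid 0.65 [139.7, 154.8, 21.5, 17.9] [ 0.619 -0.365  0.025]
socket_a_mid 0.55 [169.4, 159.1, 24.5, 16.3] [ 0.553 -0.255  0.025]
socket_a_mid 0.54 [170.5, 178.0, 24.9, 21.5] [ 0.623 -0.153  0.025]
pad 0.65 [256.3, 179.3, 10.9, 10.9] [0.421 0.023 0.005]
di_box 0.83 [340.1, 255.0, 73.4, 61.7] [0.541 0.528 0.03 ]
phone 0.7 [76.6, 186.9, 164.9, 146.1] [0.847 0.027 0.005]
phone 0.51 [193.3, 126.8, 33.8, 17.4] [ 0.29  -0.391  0.005]
phone 0.46 [254.8, 179.8, 11.2, 10.6] [0.422 0.022 0.005]
cd_case 0.6 [348.8, 200.3, 59.1, 41.2] [0.304 0.399 0.005]
```

View pics/top.png

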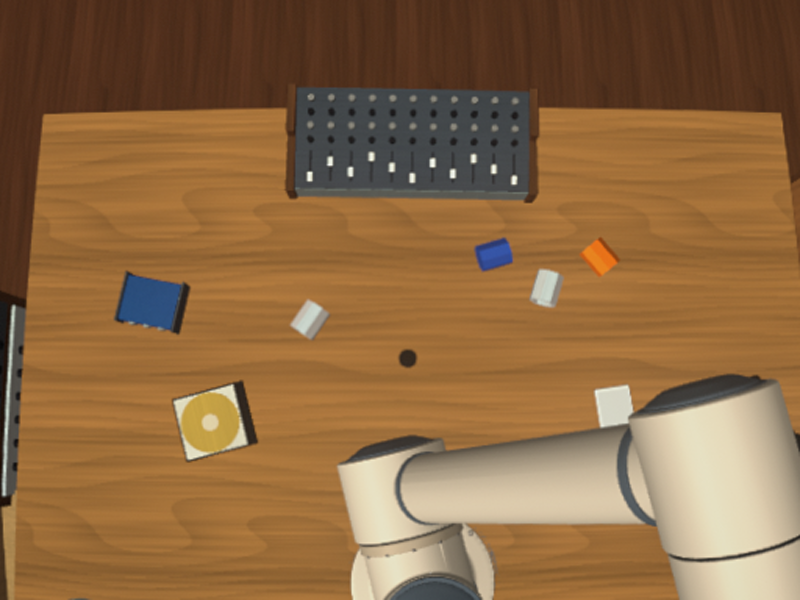

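View pics/scene.png

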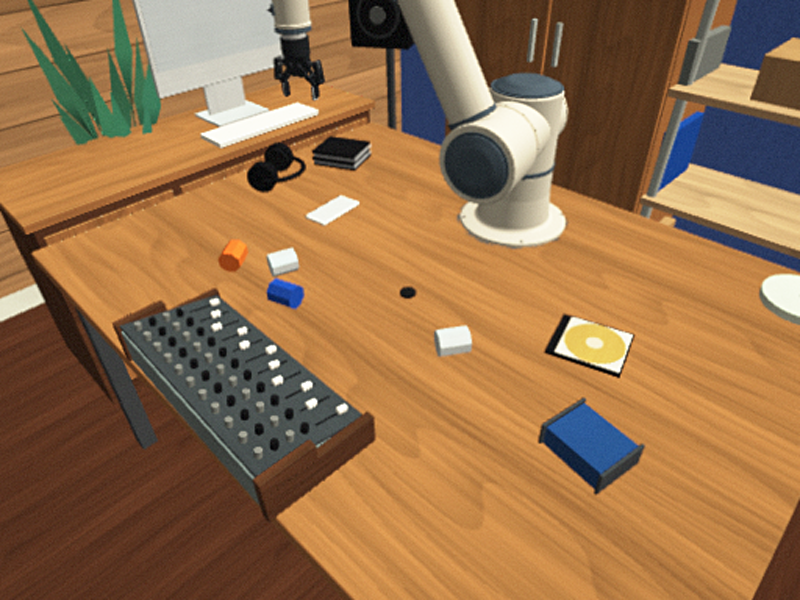

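The top view shows two bare sockets at (546,288) and (309,320) in the 800 px picture. The look-alikes, which I'll leave alone, are blue at (494,254) and orange at (600,256). Also pale are the phone at (614,406) and the fader knobs. I choose the socket at (309,320), since nothing stands near it, and will check it in a close crop.

Run:
```python
from h import *
c=cam('top'); im=c['image']; hsv=cv2.cvtColor(im,cv2.COLOR_RGB2HSV)
x0,y0=178,186; sub=hsv[y0:y0+38,x0:x0+42]
m=((sub[...,1]<70)&(sub[...,2]>110)).astype(np.uint8)
cn=max(cv2.findContours(m,0,2)[0],key=cv2.contourArea)
r=cv2.minAreaRect(cn); b=cv2.boxPoints(r)+[x0,y0]
print(r, np.round(toz(c,b,.035),3), toz(c,[np.array(r[0])+[x0,y0]],.03).round(3))
crop=cv2.resize(im[y0-6:y0+44,x0-10:x0+52],None,fx=8,fy=8,interpolation=cv2.INTER_CUBIC)
d=cam('scene'); e=d['image'][195:240,265:320]
e=cv2.resize(e,None,fx=8,fy=8,interpolation=cv2.INTER_CUBIC)
H=400;W=496
o=np.zeros((H+360,496,3),np.uint8)
o=np.hstack([cv2.resize(crop,(390,315)),cv2.resize(e,(385,315))])
cv2.imwrite('pics/crop.png',o[:,:,::-1])
```

```text
((20.076921463012695, 17.88461685180664), (16.641006469726562, 20.801258087158203), 33.6900634765625) [[0.487 0.249 0.035]
 [0.54  0.215 0.035]
 [0.511 0.173 0.035]
 [0.459 0.207 0.035]] [[0.5   0.211 0.03 ]]
```

View pics/crop.png

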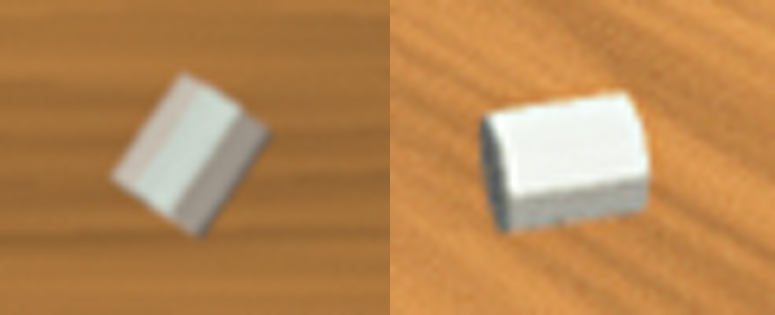

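The crop shows a bare, light-grey octagonal bar. The size comes out right (about 63 × 51 mm), with the centre near (0.50, 0.21) and the axis at about -33°. Next I'll move over towards it.

Request:
send_rows:
  plan:
    - [0.59,0.9,0.1,0,0,0,0]
    - [0.59,0.9,0.1,0,0,0,0]
    - [0.59,0.9,0.1,0,0,0,0]
    - [0.59,0.9,0.1,0,0,0,0]
    - [0.59,0.9,0.1,0,0,0,0]
    - [0.59,0.9,0.1,0,0,0,0]
    - [0.59,0.9,0.1,0,0,0,0]
    - [0.59,0.9,0.1,0,0,0,0]
    - [0.59,0.9,0.1,0,0,0,0]
    - [0.59,0.9,0.1,0,0,0,0]
    - [0.59,0.9,0.1,0,0,0,0]
    - [0.59,0.9,0.1,0,0,0,0]

```text
t: 1.7
eef_pos: [0.4773, -0.1726, 0.303]
tcp_rot: [[0.945, 0.326, 0.0], [0.326, -0.945, -0.0], [0.0, 0.0, -1.0]]
ft_force: [-0.1, -1.0, -0.2]
finger_gap: -0.001
grasp_force: 0.0
```

```bash
cat >> h.py <<'E'
from scipy.spatial.transform import Rotation as Ro
def rel(Rt,pt):
    s=sense(); w=Ro.from_matrix(Rt@np.array(s['tcp_rot']).T).as_rotvec(degrees=True)
    print('shift frac',((np.array(pt)-s['eef_pos'])/.5).round(3),'turn frac',(w/30).round(3))
def frame(az,down,flip=1):
    a,d=np.radians([az,down]); z=np.array([np.cos(a)*np.cos(d),np.sin(a)*np.cos(d),-np.sin(d)])
    y=flip*np.array([-np.sin(a),np.cos(a),0]); return np.c_[np.cross(y,z),y,z]
E
python3 - <<'E'
from h import *
s=sense(); print(s['t'],s['qpos'],s['eef_pos'],np.round(s['tcp_rot'],3))
c=cam('wrist');print(np.round(c['mount'],3),c['fov_y'])
for f in(1,-1): rel(frame(-33,30,f),[.42,.26,.12])
E
```

```text
1.7 [-2.66245156e+01  1.60729829e+01  8.95020772e+01 -2.36107377e-03
  7.43950051e+01  4.43658224e+01] [ 0.47728012 -0.17260388  0.30298875] [[ 0.945  0.326  0.   ]
 [ 0.326 -0.945 -0.   ]
 [ 0.     0.    -1.   ]]
[[-0.001 -0.962 -0.275  0.068]
 [ 1.    -0.001 -0.     0.001]
 [ 0.    -0.275  0.962 -0.117]
 [ 0.     0.     0.     1.   ]] 67.7397894010907
shift frac [-0.121  0.855 -0.367] turn frac [-2.427  0.293  3.789]
shift frac [-0.121  0.855 -0.367] turn frac [-0.249 -2.044 -1.575]
```

Request:
send_rows:
  plan:
    - [0,0.85,0,-0.083,-0.681,-0.525,0]
    - [0,0.85,0,-0.083,-0.681,-0.525,0]
    - [0,0.85,0,-0.083,-0.681,-0.525,0]
    - [0,0.85,0,-0.083,-0.681,-0.525,0]
    - [0,0.85,0,-0.083,-0.681,-0.525,0]
    - [0,0.85,0,-0.083,-0.681,-0.525,0]
    - [0,0.85,0,-0.083,-0.681,-0.525,0]
    - [0,0.85,0,-0.083,-0.681,-0.525,0]
    - [0,0.85,0,-0.083,-0.681,-0.525,0]
    - [0,0.85,0,-0.083,-0.681,-0.525,0]
    - [0,0.85,0,-0.083,-0.681,-0.525,0]

```text
t: 2.67
eef_pos: [0.4763, 0.2546, 0.3028]
tcp_rot: [[0.94, 0.037, 0.34], [0.071, -0.994, -0.088], [0.334, 0.107, -0.936]]
ft_force: [-0.3, -0.7, -0.3]
finger_gap: -0.001
grasp_force: 0.0
```

Request:
send_rows:
  plan:
    - [-0.1,0.08,-0.1,-0.083,-0.681,-0.525,0]
    - [-0.1,0.08,-0.1,-0.083,-0.681,-0.525,0]
    - [-0.1,0.08,-0.1,-0.083,-0.681,-0.525,0]
    - [-0.1,0.08,-0.1,-0.083,-0.681,-0.525,0]
    - [-0.1,0.08,-0.1,-0.083,-0.681,-0.525,0]

```text
t: 3.08
eef_pos: [0.4301, 0.2886, 0.258]
tcp_rot: [[0.808, -0.222, 0.546], [-0.11, -0.967, -0.231], [0.579, 0.127, -0.805]]
ft_force: [0.5, -0.4, -0.5]
finger_gap: -0.002
grasp_force: 0.0
```

Run:
```python
from h import *
s=sense(); print(s['t'],s['qpos'].round(1) if hasattr(s['qpos'],'round') else s['qpos'],s['eef_pos'],np.round(s['tcp_rot'],3))
rel(frame(-33,30,-1),[.39,.282,.13])
```

```text
3.0833 [ 46.4  18.6 105.8 -45.5  51.1 175.1] [0.43006387 0.28860457 0.25798618] [[ 0.808 -0.222  0.546]
 [-0.11  -0.967 -0.231]
 [ 0.579  0.127 -0.805]]
shift frac [-0.08  -0.013 -0.256] turn frac [-0.096 -0.84  -0.606]
```

Run:
```python
from h import *
c=cam('wrist'); save(c,'w1.png')
for r in finder.cut_out('wrist','socket_a_mid')[:2]:
    m=r['mask'].astype(np.uint8); cn=max(cv2.findContours(m,0,2)[0],key=cv2.contourArea); print(r['conf'],cv2.approxPolyDP(cn,3,True)[:,0].tolist())
```

```text
0.93 [[476, 99], [467, 93], [450, 97], [429, 110], [428, 121], [435, 130], [448, 132], [478, 114]]
0.86 [[511, 118], [496, 127], [505, 161], [511, 161]]
```

View pics/w1.png

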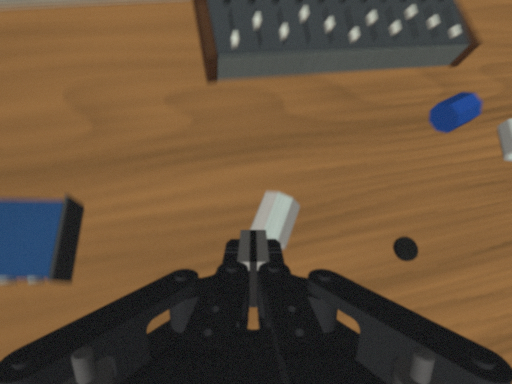

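The wrist view shows my socket at (275,220), half hidden behind the fingers. The blue look-alike is at (455,110), the pad at (405,248) and the signal box at (35,238). I'll refine the pose by fitting the prism outline.

```bash
cat > fit.py <<'E'
from h import *
from scipy.optimize import minimize
r=.025/np.cos(np.pi/8)
P=np.array([[x,r*np.cos(a),r*np.sin(a)] for x in(-.03,.03) for a in np.pi/8+np.arange(8)*np.pi/4])
def model(p):
    c,s=np.cos(p[2]),np.sin(p[2]); return P@np.array([[c,s,0],[-s,c,0],[0,0,1]])+[p[0],p[1],.025]
def fit(names,p0):
    L=[]
    for n in names:
        c=cam(n); uv=proj(c,model(p0)); lo=(uv.min(0)-12).astype(int).clip(0); hi=(uv.max(0)+12).astype(int)
        h=cv2.cvtColor(c['image'],cv2.COLOR_RGB2HSV)[lo[1]:hi[1],lo[0]:hi[0]]
        # wood probability: saturated orange; soft mask from saturation
        bg=np.median(h[...,1]); m=np.clip((0.85*bg-h[...,1])/(0.5*bg),0,1)
        print(n,lo,hi,'bgS',bg,'area',m.sum().round(1),'pred',cv2.contourArea(cv2.convexHull(uv.astype(np.float32))))
        L.append((c,lo,m))
    def cost(p):
        p=np.array(p)*[.01,.01,.1]+p0; e=0
        for c,lo,m in L:
            hl=cv2.convexHull(((proj(c,model(p))-lo+.5)*8*16-8).astype(np.int32))
            I=np.zeros((m.shape[0]*8,m.shape[1]*8),np.float32); cv2.fillConvexPoly(I,hl,1,shift=4)
            e+=((cv2.resize(I,m.shape[::-1],interpolation=cv2.INTER_AREA)-m)**2).sum()
        return e
    b=minimize(cost,[0,0,0],method='Nelder-Mead',options=dict(initial_simplex=[[0,0,0],[.6,0,0],[0,.6,0],[0,0,1.]],xatol=.005,fatol=.01))
    p=b.x*[.01,.01,.1]+p0; print(names,'cost',b.fun.round(2),p[:2].round(4),np.degrees(p[2]).round(1)); return p
E
python3 - <<'E'
from fit import *
p0=np.array([.5,.211,np.radians(-33)])
for n in(['scene'],['top'],['scene','top']): fit(n,p0)
c=cam('scene'); d=cam('top')
o=np.hstack([cv2.resize(x['image'][b:b+60,a:a+66],(390,355)) for x,a,b in((c,255,180),(d,160,170))])
cv2.imwrite('pics/c2.png',o[:,:,::-1])
E
```

```text
scene [264 196] [312 240] bgS 161.0 area 397.4 pred 387.3005103727337
['scene'] cost 2.18 [0.4953 0.2108] -34.6
top [173 178] [222 229] bgS 163.0 area 371.1 pred 358.60411100112833
['top'] cost 2.81 [0.4996 0.2123] -33.7
scene [264 196] [312 240] bgS 161.0 area 397.2 pred 387.3005103727337
top [173 178] [222 229] bgS 163.0 area 371.2 pred 358.60411100112833
['scene', 'top'] cost 30.04 [0.498  0.2123] -34.2
```

View pics/c2.png

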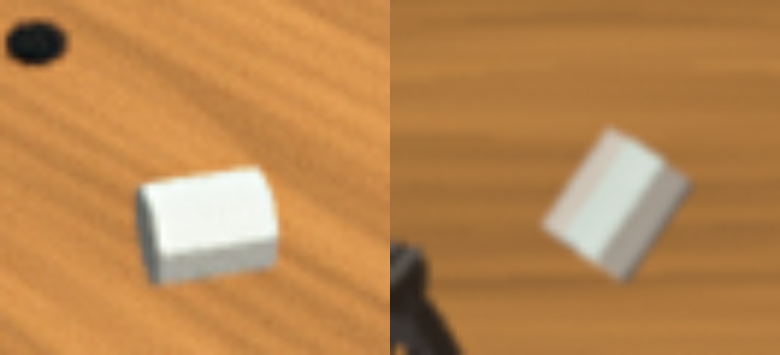

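Run:
```python
from h import *
rel(frame(-34,30,1),[.41,.27,.2])
```

```text
shift frac [-0.044 -0.036 -0.119] turn frac [-3.591  1.81   3.533]
```

Request:
send_rows:
  plan:
    - [0,0,0,-0.898,0.4525,0.883,0]
    - [0,0,0,-0.898,0.4525,0.883,0]
    - [0,0,0,-0.898,0.4525,0.883,0]
    - [0,0,0,-0.898,0.4525,0.883,0]
    - [0,0,0,-0.898,0.4525,0.883,0]
    - [0,0,0,-0.898,0.4525,0.883,0]

```text
t: 3.98
eef_pos: [0.432, 0.288, 0.2594]
tcp_rot: [[0.821, 0.29, 0.492], [0.499, -0.783, -0.372], [0.277, 0.551, -0.787]]
ft_force: [-0.1, 0.3, -0.3]
finger_gap: 0.0
grasp_force: 0.0
```

Request:
send_rows:
  plan:
    - [0,0,0,-0.898,0.4525,0.883,0]
    - [0,0,0,-0.898,0.4525,0.883,0]
    - [0,0,0,-0.898,0.4525,0.883,0]
    - [0,0,0,-0.898,0.4525,0.883,0]
    - [0,0,0,-0.898,0.4525,0.883,0]
    - [0,0,0,-0.898,0.4525,0.883,0]

```text
t: 4.48
eef_pos: [0.4318, 0.288, 0.2592]
tcp_rot: [[0.507, 0.69, 0.517], [0.835, -0.244, -0.493], [-0.214, 0.681, -0.7]]
ft_force: [0.6, 0.8, -0.5]
finger_gap: -0.0
grasp_force: 0.0
```

Request:
send_rows:
  plan:
    - [0,0,0,-0.898,0.4525,0.883,0]
    - [0,0,0,-0.898,0.4525,0.883,0]
    - [0,0,0,-0.898,0.4525,0.883,0]
    - [0,0,0,-0.898,0.4525,0.883,0]
    - [0,0,0,-0.898,0.4525,0.883,0]
    - [0,0,0,-0.898,0.4525,0.883,0]

```text
t: 4.98
eef_pos: [0.4317, 0.2878, 0.2591]
tcp_rot: [[0.016, 0.795, 0.606], [0.746, 0.394, -0.537], [-0.666, 0.46, -0.587]]
ft_force: [0.1, -0.2, -0.5]
finger_gap: -0.002
grasp_force: 0.0
```

Run:
```python
from h import *
s=sense();print(s['t'],np.round(s['qpos'],1),s['eef_pos'])
rel(frame(-34,30,1),[.4134,.2688,.09])
```

```text
4.9833 [ 55.2  29.3 100.4 -57.5  72.5  71.3] [0.43167636 0.28783082 0.2590616 ]
shift frac [-0.037 -0.038 -0.338] turn frac [-0.887  0.444  0.875]
```

Request:
send_rows:
  plan:
    - [-0.037,-0.038,0,-0.887,0.444,0.875,0]
    - [-0.037,-0.038,0,-0.887,0.444,0.875,0]
    - [-0.037,-0.038,-0.1,-0.887,0.444,0.875,0]
    - [-0.037,-0.038,-0.17,-0.887,0.444,0.875,0]
    - [-0.037,-0.038,-0.25,-0.887,0.444,0.875,0]
    - [-0.037,-0.038,-0.338,-0.887,0.444,0.875,0]
    - [-0.037,-0.038,-0.338,-0.887,0.444,0.875,0]
    - [-0.037,-0.038,-0.338,-0.887,0.444,0.875,0]
    - [-0.037,-0.038,-0.338,-0.887,0.444,0.875,0]

```text
t: 5.73
eef_pos: [0.399, 0.2918, 0.1026]
tcp_rot: [[-0.42, 0.594, 0.686], [0.296, 0.804, -0.515], [-0.858, -0.014, -0.513]]
ft_force: [0.2, 0.1, -0.7]
finger_gap: -0.0
grasp_force: 0.0
```

Run:
```python
from h import *
s=sense();print(s['t'],np.round(s['qpos'],1),s['eef_pos'])
rel(frame(-34.2,30,1),[.4134,.2688,.0345])
```

```text
5.7333 [ 60.6  47.3 109.  -70.1  64.8  63. ] [0.39904618 0.29183553 0.10258626]
shift frac [ 0.029 -0.046 -0.136] turn frac [ 0.004 -0.039  0.075]
```

Run:
```python
from h import *
c=cam('wrist'); save(c,'w2.png')
from fit import *
print(proj(c,model([.4975,.2117,np.radians(-34.2)]))[:8].round())
```

```text
[[277. 189.]
 [259. 206.]
 [235. 205.]
 [218. 189.]
 [219. 166.]
 [236. 150.]
 [260. 150.]
 [277. 166.]]
```

View pics/w2.png

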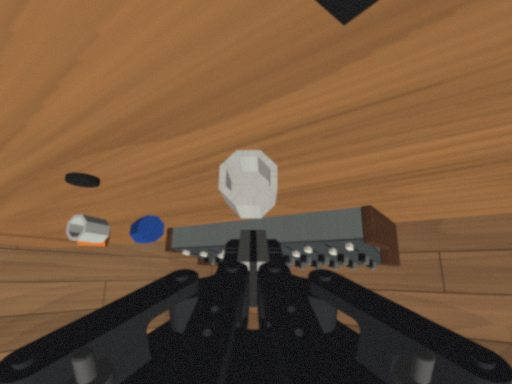

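My socket's near end shows at (248,183), and it looks like a rim with a shaded inside. I'll enlarge that face.

Run:
```python
import cv2
a=cv2.imread('pics/w2.png'); o=cv2.resize(a[140:230,205:295],(390,390),interpolation=cv2.INTER_CUBIC)
b=cv2.resize(a[200:260,60:120],(390,390),interpolation=cv2.INTER_CUBIC)
cv2.imwrite('pics/c3.png',cv2.hconcat([o,b]))
```

```text
(no output)
```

View pics/c3.png

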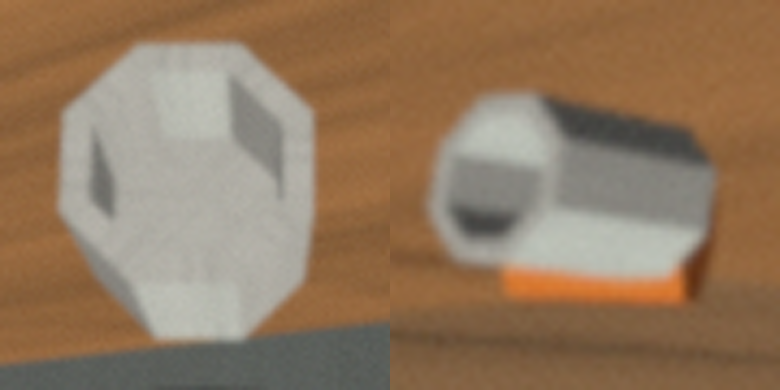

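The near end (towards the robot) is open: inner walls are visible at (105,175), (255,125) and (190,100) of the left crop. Joint 4 reached its limit at 30° tilt, so I'll feel that end at a steeper 50°.

Run:
```python
from h import *
rel(frame(-34.2,50,1),[.4318,.2564,.10]);rel(frame(-34.2,50,1),[.4318,.2564,.0392])
```

```text
shift frac [ 0.065 -0.071 -0.006] turn frac [0.388 0.506 0.07 ]
shift frac [ 0.065 -0.071 -0.128] turn frac [0.388 0.506 0.07 ]
```

Request:
send_rows:
  plan:
    - [0.04,-0.03,0.03,0.388,0.506,0.07,0]
    - [0.04,-0.03,0.03,0.388,0.506,0.07,0]
    - [0.04,-0.03,0.03,0.388,0.506,0.07,0]
    - [0.04,-0.03,0.03,0.388,0.506,0.07,0]
    - [0.04,-0.03,0.03,0.388,0.506,0.07,0]

```text
t: 6.2
eef_pos: [0.4196, 0.2763, 0.1193]
tcp_rot: [[-0.63, 0.563, 0.534], [0.432, 0.826, -0.361], [-0.645, 0.003, -0.764]]
ft_force: [0.6, -0.1, 0.4]
finger_gap: -0.001
grasp_force: 0.0
```

Run:
```python
from h import *
s=sense();print(s['t'],np.round(s['qpos'],1),s['eef_pos'],s['ft_force'])
rel(frame(-34.2,50,1),[.4318,.2564,.0392])
```

```text
6.2 [ 49.5  35.5 111.1 -60.7  47.3  42.2] [0.41956873 0.27629071 0.11934704] [ 0.57901216 -0.08118799  0.42316113]
shift frac [ 0.024 -0.04  -0.16 ] turn frac [-0.002  0.008  0.003]
```

Request:
send_rows:
  plan:
    - [0.024,-0.04,-0.05,0,0,0,0]
    - [0.024,-0.04,-0.1,0,0,0,0]
    - [0.024,-0.04,-0.16,0,0,0,0]
    - [0.024,-0.04,-0.16,0,0,0,0]
    - [0.024,-0.04,-0.16,0,0,0,0]

```text
t: 6.62
eef_pos: [0.4306, 0.2652, 0.0426]
tcp_rot: [[-0.639, 0.567, 0.52], [0.429, 0.824, -0.371], [-0.639, -0.014, -0.769]]
ft_force: [-0.7, -0.0, 0.4]
finger_gap: -0.002
grasp_force: 0.0
```

Run:
```python
from h import *
s=sense();print(s['t'],np.round(s['qpos'],1),s['eef_pos'],s['ft_force'])
d=np.array([.827,-.562,0])
for k in (.0,.025,.04): rel(frame(-34.2,50,1),np.array([.4318,.2564,.0392])+d*k)
```

```text
6.6167 [ 47.4  44.7 112.2 -70.1  42.4  53.4] [0.43056081 0.26515103 0.0425787 ] [-0.66219675 -0.02914515  0.36882387]
shift frac [ 0.002 -0.018 -0.007] turn frac [ 0.017 -0.023  0.011]
shift frac [ 0.044 -0.046 -0.007] turn frac [ 0.017 -0.023  0.011]
shift frac [ 0.069 -0.062 -0.007] turn frac [ 0.017 -0.023  0.011]
```

Run:
```python
from h import *
rel(frame(-34.2,60,1),np.array([.4339,.2550,.0397]))
```

```text
shift frac [ 0.007 -0.02  -0.006] turn frac [0.205 0.252 0.009]
```

Request:
send_rows:
  plan:
    - [0,0,0.04,0.205,0.252,0.009,0]
    - [0,-0.02,0.04,0.205,0.252,0.009,0]
    - [0.007,-0.02,0.02,0.205,0.252,0.009,0]
    - [0.007,-0.02,-0.006,0.205,0.252,0.009,0]
    - [0.007,-0.02,-0.006,0.205,0.252,0.009,0]

```text
t: 7.03
eef_pos: [0.4346, 0.2547, 0.0407]
tcp_rot: [[-0.716, 0.562, 0.415], [0.488, 0.827, -0.28], [-0.5, 0.002, -0.866]]
ft_force: [-0.7, 0.2, 0.4]
finger_gap: 0.0
grasp_force: 0.0
```

Run:
```python
from h import *
s=sense();print(s['t'],np.round(s['qpos'],1),s['eef_pos'],s['ft_force'])
d=np.array([.827,-.562,0])
for k in (.0,.02,.04): rel(frame(-34.2,60,1),np.array([.4339,.2550,.0397])+d*k)
```

```text
7.0333 [ 40.7  41.1 112.9 -61.6  33.2  39.8] [0.43461092 0.25466207 0.04065175] [-0.73169101  0.15003605  0.36503281]
shift frac [-0.001  0.001 -0.002] turn frac [-0.004  0.002  0.   ]
shift frac [ 0.032 -0.022 -0.002] turn frac [-0.004  0.002  0.   ]
shift frac [ 0.065 -0.044 -0.002] turn frac [-0.004  0.002  0.   ]
```

Request:
send_rows:
  plan:
    - [0.016,-0.011,-0.002,0,0,0,0]
    - [0.032,-0.022,-0.002,0,0,0,0]
    - [0.038,-0.026,-0.002,0,0,0,0]
    - [0.038,-0.026,-0.002,0,0,0,0]

```text
t: 7.37
eef_pos: [0.4544, 0.2416, 0.0396]
tcp_rot: [[-0.715, 0.564, 0.413], [0.489, 0.826, -0.279], [-0.499, 0.003, -0.867]]
ft_force: [0.4, -0.9, 0.1]
finger_gap: 0.002
grasp_force: 0.0
```

Request:
send_rows:
  plan:
    - [0.009,-0.006,0,0,0,0,0]
    - [0.017,-0.011,0,0,0,0,0]
    - [0.027,-0.018,0,0,0,0,0]
    - [0.027,-0.018,0,0,0,0,0]
    - [0.027,-0.018,0,0,0,0,0]

```text
t: 7.78
eef_pos: [0.4671, 0.2328, 0.0389]
tcp_rot: [[-0.716, 0.563, 0.413], [0.489, 0.826, -0.279], [-0.498, 0.002, -0.867]]
ft_force: [-0.7, 1.1, -2.2]
finger_gap: -0.003
grasp_force: 0.4
```

Run:
```python
from fit import *
s=sense();print(s['t'],np.round(s['qpos'],1),s['eef_pos'],s['ft_force'])
p0=np.array([.4975,.2117,np.radians(-34.2)])
fit(['scene'],p0)
```

```text
7.7833 [ 36.   41.4 111.9 -63.1  31.7  36.7] [0.46706093 0.23284057 0.03891565] [-0.69850853  1.13567031 -2.20910387]
scene [265 196] [313 240] bgS 160.0 area 614.2 pred 385.205576894572
['scene'] cost 208.65 [0.494  0.2103] -31.7
```

Request:
send_rows:
  plan:
    - [-0.03,0.02,0,0,0,0,0]
    - [-0.065,0.044,0.02,0,0,0,0]
    - [-0.08,0.06,0.15,0,0,0,0]
    - [-0.08,0.06,0.25,0,0,0,0]
    - [-0.08,0.06,0.32,0,0,0,0]
    - [-0.08,0.06,0.4,0,0,0,0]
    - [-0.08,0.06,0.4,0,0,0,0]

```text
t: 8.42
eef_pos: [0.4268, 0.2639, 0.243]
tcp_rot: [[-0.716, 0.562, 0.415], [0.489, 0.827, -0.276], [-0.498, 0.006, -0.867]]
ft_force: [0.4, 0.2, 0.6]
finger_gap: -0.001
grasp_force: 0.0
```

Run:
```python
from fit import *
s=sense();print(s['t'],np.round(s['qpos'],1),s['eef_pos'],s['ft_force'])
p0=np.array([.4975,.2117,np.radians(-34.2)])
p1=fit(['scene'],p0);p2=fit(['top'],p0)
```

```text
8.4167 [ 42.1  19.3 103.7 -36.2  54.9   7.1] [0.42677845 0.26393205 0.24303822] [0.38167238 0.19700387 0.60242849]
scene [265 196] [313 240] bgS 161.0 area 398.2 pred 385.205576894572
['scene'] cost 2.38 [0.4951 0.2109] -34.3
top [173 179] [222 230] bgS 163.0 area 400.7 pred 357.81853374280035
['top'] cost 25.58 [0.4993 0.2127] -33.7
```

The fingertip went 15 mm past the face plane and the socket did not move: the scene fit changed by only 0.2 mm. So the near end is bored. Next is the grasp from above, with tool +x along the bore.

Run:
```python
from h import *
rel(frame(-34.2,90,1),[.4973,.2117,.13])
```

```text
shift frac [ 0.139 -0.105 -0.226] turn frac [0.548 0.836 0.005]
```

Request:
send_rows:
  plan:
    - [0.139,-0.105,-0.05,0.548,0.836,0.005,1]
    - [0.139,-0.105,-0.1,0.548,0.836,0.005,1]
    - [0.139,-0.105,-0.226,0.548,0.836,0.005,1]
    - [0.139,-0.105,-0.226,0.548,0.836,0.005,1]
    - [0.139,-0.105,-0.226,0.548,0.836,0.005,1]
    - [0.139,-0.105,-0.226,0.548,0.836,0.005,1]
    - [0.139,-0.105,-0.226,0.548,0.836,0.005,1]
    - [0.139,-0.105,-0.226,0.548,0.836,0.005,1]

```text
t: 9.18
eef_pos: [0.4956, 0.2107, 0.1261]
tcp_rot: [[-0.829, 0.56, -0.004], [0.56, 0.829, -0.007], [-0.0, -0.008, -1.0]]
ft_force: [0.5, 0.1, -0.1]
finger_gap: 0.999
grasp_force: 0.0
```

Run:
```python
from h import *
s=sense();print(s['t'],np.round(s['qpos'],1),s['eef_pos'],s['ft_force'],s['finger_gap'])
rel(frame(-34.2,90,1),[.4973,.2117,.03])
```

```text
9.1833 [ 16.8  31.2  97.2  -0.4  52.  -38.9] [0.49562797 0.21070441 0.12605756] [ 0.48591222  0.06544988 -0.06726291] 0.9991497915482282
shift frac [ 0.003  0.002 -0.192] turn frac [ 0.013 -0.008 -0.005]
```

Request:
send_rows:
  plan:
    - [0.003,0.002,-0.08,0.013,-0.008,-0.005,1]
    - [0.003,0.002,-0.15,0.013,-0.008,-0.005,1]
    - [0.003,0.002,-0.192,0.013,-0.008,-0.005,1]
    - [0.003,0.002,-0.192,0.013,-0.008,-0.005,1]
    - [0.003,0.002,-0.192,0.013,-0.008,-0.005,1]

```text
t: 9.6
eef_pos: [0.4968, 0.2126, 0.0305]
tcp_rot: [[-0.828, 0.56, -0.001], [0.56, 0.828, 0.001], [0.002, 0.0, -1.0]]
ft_force: [0.0, 0.5, 0.3]
finger_gap: 1.0
grasp_force: 0.0
```

Request:
send_rows:
  newtons: 60
  plan:
    - [0,0,0,0,0,0,0]
    - [0,0,0,0,0,0,0]
    - [0,0,0,0,0,0,0]
    - [0,0,0,0,0,0,0]
    - [0,0,0,0,0,0,0]
    - [0,0,0,0,0,0,0]
    - [0,0,0,0,0,0,0]
    - [0,0,0,0,0,0,0]

```text
t: 10.27
eef_pos: [0.4987, 0.2121, 0.0317]
tcp_rot: [[-0.827, 0.562, 0.002], [0.562, 0.827, 0.003], [0.0, 0.004, -1.0]]
ft_force: [-4.0, 2.8, 17.7]
finger_gap: 0.573
grasp_force: 59.5
```

The socket is gripped (gap about 49 mm). Lifting now.

Request:
send_rows:
  plan:
    - [0,0,0.05,0,0,0,0]
    - [0,0,0.12,0,0,0,0]
    - [0,0,0.2,0,0,0,0]
    - [0,0,0.28,0,0,0,0]
    - [0,0,0.36,0,0,0,0]
    - [0,0,0.44,0,0,0,0]
    - [0,0,0.52,0,0,0,0]
    - [0,0,0.6,0,0,0,0]
    - [0,0,0.6,0,0,0,0]

```text
t: 11.02
eef_pos: [0.5, 0.2122, 0.3384]
tcp_rot: [[-0.827, 0.562, 0.011], [0.562, 0.827, 0.006], [-0.006, 0.011, -1.0]]
ft_force: [0.5, 0.5, -2.0]
finger_gap: 0.574
grasp_force: 65.6
```

Run:
```python
from h import *
s=sense();print(s['t'],np.round(s['qpos'],1),s['eef_pos'],s['ft_force'],s['finger_gap'])
# target: tool horizontal, az 146, tool x up
for az in (145.8,120): rel(frame(az,0,-1),[.47,.2,.33])
```

```text
11.0167 [ 16.6  17.1  82.1   0.1  80.  -39.2] [0.50001231 0.21219538 0.33839887] [ 0.506955    0.45181329 -1.99810631] 0.5742233748886192
shift frac [-0.06  -0.024 -0.017] turn frac [1.679 2.5   0.016]
shift frac [-0.06  -0.024 -0.017] turn frac [ 2.209  2.075 -0.657]
```

Request:
send_rows:
  plan:
    - [-0.06,0,0,0.56,0.833,0.005,0]
    - [-0.06,0,0,0.56,0.833,0.005,0]
    - [-0.06,0,0,0.56,0.833,0.005,0]
    - [-0.06,0,0,0.56,0.833,0.005,0]
    - [-0.06,0,0,0.56,0.833,0.005,0]

```text
t: 11.43
eef_pos: [0.4687, 0.2103, 0.3292]
tcp_rot: [[-0.711, 0.562, -0.422], [0.484, 0.827, 0.285], [0.51, -0.001, -0.86]]
ft_force: [-0.2, -0.8, -3.3]
finger_gap: 0.574
grasp_force: 65.4
```

Request:
send_rows:
  plan:
    - [-0.06,0,0,0.56,0.833,0.005,0]
    - [-0.06,0,0,0.56,0.833,0.005,0]
    - [-0.06,0,0,0.56,0.833,0.005,0]
    - [-0.06,0,0,0.56,0.833,0.005,0]
    - [-0.06,0,0,0.56,0.833,0.005,0]

```text
t: 11.85
eef_pos: [0.4379, 0.211, 0.3282]
tcp_rot: [[-0.403, 0.559, -0.725], [0.276, 0.829, 0.486], [0.872, -0.004, -0.489]]
ft_force: [-0.9, -0.4, -4.2]
finger_gap: 0.571
grasp_force: 65.6
```

Run:
```python
from h import *
s=sense();print(s['t'],np.round(s['qpos'],1),s['eef_pos'],s['ft_force'],s['finger_gap'])
for az in (145.8,120): rel(frame(az,0,-1),[.44,.2,.33])
```

```text
11.85 [ 1.000e-01  3.640e+01  7.640e+01  3.360e+01  1.186e+02 -5.390e+01] [0.43793592 0.21102075 0.32816008] [-0.90818105 -0.43872751 -4.19982175] 0.5706143437923654
shift frac [ 0.004 -0.022  0.004] turn frac [ 0.553  0.804 -0.01 ]
shift frac [ 0.004 -0.022  0.004] turn frac [ 0.725  0.665 -0.851]
```

Request:
send_rows:
  plan:
    - [-0.02,0,0,0.553,0.804,-0.01,0]
    - [-0.02,0,0,0.553,0.804,-0.01,0]
    - [-0.02,0,0,0.553,0.804,-0.01,0]
    - [-0.02,0,0,0.553,0.804,-0.01,0]
    - [-0.02,0,0,0.553,0.804,-0.01,0]
    - [-0.02,0,0,0.553,0.804,-0.01,0]
    - [-0.02,0,0,0.553,0.804,-0.01,0]
    - [-0.02,0,0,0.553,0.804,-0.01,0]
    - [-0.02,0,0,0.553,0.804,-0.01,0]

```text
t: 12.6
eef_pos: [0.4277, 0.2119, 0.331]
tcp_rot: [[-0.013, 0.562, -0.827], [0.003, 0.827, 0.562], [1.0, 0.005, -0.012]]
ft_force: [-0.3, 0.0, -3.2]
finger_gap: 0.574
grasp_force: 65.7
```

Run:
```python
from h import *
s=sense();print(s['t'],np.round(s['qpos'],1),s['eef_pos'],np.round(s['joint_vel'],2),s['finger_gap'],s['grasp_force'])
R=np.array(s['tcp_rot']);print('x tilt',np.degrees(np.arccos(R[2,0])))
g=s['eef_pos']+R[:,2]*.006
o=[]
for n in('top','scene','wrist'):
    c=cam(n);u,v=proj(c,[g])[0].astype(int); w=50
    a=np.pad(c['image'],((60,60),(60,60),(0,0)))[v+60-w:v+60+w,u+60-w:u+60+w]; o.append(cv2.resize(a,(266,266),interpolation=cv2.INTER_CUBIC))
cv2.imwrite('pics/fin.png',np.hstack(o)[:,:,::-1])
```

```text
12.6 [ -1.8  47.9  78.4  46.4 132.4 -54.5] [0.42774874 0.21186758 0.33095364] [-0.13  0.58  0.12  0.32  0.49 -0.05] 0.5737301495325576 65.71647413536994
x tilt 0.7489110185121358
```

View pics/fin.png

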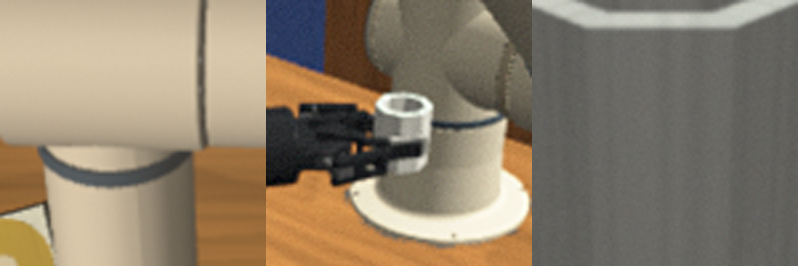

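The scene crop shows the socket upright in the fingers, clear of everything, with the open bore on top at (403,104). I'll let it settle, then hand in.

Request:
send_rows:
  plan:
    - [0,0,0,0,0,0,0]
    - [0,0,0,0,0,0,0]
    - [0,0,0,0,0,0,0]
    - [0,0,0,0,0,0,0]
    - [0,0,0,0,0,0,0]
    - [0,0,0,0,0,0,0]

```text
t: 13.25
eef_pos: [0.4279, 0.2116, 0.3299]
tcp_rot: [[-0.007, 0.562, -0.827], [0.001, 0.827, 0.562], [1.0, 0.003, -0.007]]
ft_force: [0.5, 0.5, -3.1]
finger_gap: 0.574
grasp_force: 65.7
```

```bash
python3 -c "
from h import *
s=sense();print(s['eef_pos'],s['ft_force'],s['grasp_force'],np.round(s['joint_vel'],2));print(order.finish_job())"
```

```text
[0.42791784 0.2115795  0.32990014] [ 0.53081164  0.46866947 -3.05127057] 65.71568840703549 [-0.01 -0.04  0.    0.06 -0.05  0.09]
the job is handed in; nothing more can be done
None
```

Job handed in: one socket, its bored end found by camera and confirmed by touch, is held still and bore up (tool tilt under 1°) with its middle about 330 mm above the desk; I saw it touching nothing but the gripper, but no verdict came back.

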